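# Sort the parts stripped from a power controller

### The job

Sort the loose parts from the opened controller into their trays: stand the two black capacitors in the tray with two bays, one in each bay; set both finned heat sinks side by side in the plain rectangular tray; and set the transformer in the round dish. Everything should stand upright, flat on the floor of its tray, and the little brown bottle must be left standing where it is.

Things in the scene. Friction and masses are not known exactly. Their poses are not given: they have to be found in the camera images.
- capacitor1: one electrolytic capacitor: a black upright cylinder, 35 mm across and 50 mm tall, with a bare aluminium disc on top. Loose, about 60 g, standing on the bench. Origin at the centre of its underside, z up along its axis.
- capacitor2: the other electrolytic capacitor: a black upright cylinder, 35 mm across and 50 mm tall, with a bare aluminium disc on top. Loose, about 60 g, standing on the bench. Origin at the centre of its underside, z up along its axis.
- heatsink1: one finned heat sink: a bare aluminium block of six thin upright fins on a base plate, 40 mm along x (the direction of the fins), 44 mm along y, 40 mm tall. Loose, about 80 g, base down on the bench. Origin at the centre of its underside, z up. It can be gripped on the two outer fins, closing along its y.
- heatsink2: the other finned heat sink: a bare aluminium block of six thin upright fins on a base plate, 40 mm along x (the direction of the fins), 44 mm along y, 40 mm tall. Loose, about 80 g, base down on the bench. Origin at the centre of its underside, z up. It can be gripped on the two outer fins, closing along its y.
- transformer: small mains transformer: a solid dark steel core 26 mm along x, 42 mm along y, 45 mm tall, through a copper winding that stands out at both ends to 50 mm along x (34 mm along y, from 7.5 to 37.5 mm above its underside). Loose, about 300 g. Origin at the centre of its underside, z up. It can be gripped on the core, closing along its y.
- bay_tray: tray with two bays, grey plastic, fixed to the bench: 150 mm along x, 84 mm along y, 16 mm high, walls 4 mm thick. One divider, 4 mm thick and as high as the walls, crosses it at x = 0, leaving two bays of 69 mm (x) by 76 mm (y) whose centres are at x = +36.5 and -36.5 mm. The floor is 4 mm above the bench. Origin at the centre of its underside, on the bench, z up.
- plain_tray: plain rectangular tray without a divider, grey plastic, fixed to the bench: 140 mm along x, 100 mm along y, 16 mm high, walls 4 mm thick. The floor is 4 mm above the bench. Two heat sinks fit side by side at x = +33 and -33 mm. Origin at the centre of its underside, on the bench, z up.
- dish: round steel dish, fixed to the bench: 120 mm across, 16 mm high, wall 4 mm thick, the floor 4 mm above the bench. Origin at the centre of its underside, on the bench, z up.
- bottle: little brown glass bottle with a black cap, 32 mm across, 75 mm tall, standing loose among the parts: not to be moved. Origin at the centre of its underside, z up. Odds and ends among the parts are under 20 mm high, a motor and a screwdriver at the near corners under 60 mm; taller equipment stands only 0.55 m or more left or right of the robot.
Things that resemble listed ones, but are neither listed nor needed, are in the scene too. What is shaped like the dish but pink or yellow is not meant.

How it is judged:
At the end, for the whole second after the job is handed in: One capacitor on the floor of each bay, both heat sinks on the plain tray's floor, the transformer on the dish's floor within 40 mm of its centre; all upright (0.15 rad), undersides under 10 mm above the tray's underside, released, at rest. Bottle upright, moved under 30 mm (((x of capacitor1 in the frame of bay_tray between 0.008 and 0.072 m and y of capacitor1 in the frame of bay_tray between -0.038 and 0.038 m and z of capacitor1 in the frame of bay_tray between 0 and 0.01 m and x of capacitor2 in the frame of bay_tray between -0.072 and -0.008 m and y of capacitor2 in the frame of bay_tray between -0.038 and 0.038 m and z of capacitor2 in the frame of bay_tray between 0 and 0.01 m) or (x of capacitor2 in the frame of bay_tray between 0.008 and 0.072 m and y of capacitor2 in the frame of bay_tray between -0.038 and 0.038 m and z of capacitor2 in the frame of bay_tray between 0 and 0.01 m and x of capacitor1 in the frame of bay_tray between -0.072 and -0.008 m and y of capacitor1 in the frame of bay_tray between -0.038 and 0.038 m and z of capacitor1 in the frame of bay_tray between 0 and 0.01 m)) and x of heatsink1 in the frame of plain_tray between -0.066 and 0.066 m and y of heatsink1 in the frame of plain_tray between -0.046 and 0.046 m and z of heatsink1 in the frame of plain_tray between 0 and 0.01 m and x of heatsink2 in the frame of plain_tray between -0.066 and 0.066 m and y of heatsink2 in the frame of plain_tray between -0.046 and 0.046 m and z of heatsink2 in the frame of plain_tray between 0 and 0.01 m and horizontal distance between transformer and dish below 0.04 m and z of transformer in the frame of dish between 0 and 0.01 m and angle between each of capacitor1, capacitor2, heatsink1, heatsink2, transformer, bottle's own z axis and vertical below 0.15 rad and linear speed of each of capacitor1, capacitor2, heatsink1, heatsink2, transformer below 0.02 m/s and angular speed of each of capacitor1, capacitor2, heatsink1, heatsink2, transformer below 0.2 rad/s and distance of bottle from where it was at the start of the episode below 0.03 m); the robot touches nothing.
It fails at once if the bottle is moved 30 mm or more, or tipped by more than 0.5 rad (distance of bottle from where it was at the start of the episode above 0.03 m or angle between bottle's own z axis and vertical above 0.5 rad).
It also fails if it takes over 112 s, if anything falls off the work surface, if the arm or the gripper's body presses on something with over 40 N, if the wrist force passes 120 N, or if a joint passes its speed limit or range.

### The arm

A 6-joint arm with a two-finger parallel gripper is mounted at the origin on the work surface. World frame = base frame: x ahead of the robot, y to its left, z up, the work surface at z = 0. Lengths are in m, angles in rad, forces in N, time in s.
With the tool pointing down it reaches from about 0.375 to 0.975 m from the base axis. Payload 3.8 kg.
Tool frame: the origin (TCP) lies midway between the tips of the shut fingers; the grasp point (between the pads) lies 19 mm behind it; z points along the fingers, y is the line along which they close (so a half turn about z gives the same grasp; the last joint's range is limited). The gripper opens to 85 mm and grips with 20 to 120 N. Pads are 22 mm wide; open, the fingers measure 114 mm over their backs; the gripper's body (76 mm by 85 mm) begins 54 mm behind the grasp point. The pads swing forward as they close: fully open they stand 13 mm farther back than shut.
Start: joints at [-1.348, 0.264, 1.604, -0, 1.274, -0.037], TCP at [0.173, -0.652, 0.231] pointing down, gripper open.
Joint ranges: [-2.63, 2.63], [-0.94, 2.18], [0.31, 2.57], [-1.31, 4.45], [0, 2.66], [-2.55, 2.55]. Speed limits (rad/s): [2.57, 2.57, 3.14, 3.14, 3.14, 3.14].

### API

Orientations are given as a rotation vector (axis times angle).
In Python, from workcell import status, read_camera, workorder, masks_of gives the robot as it stands.
- The arm moves only by the tool drive_tool, never from a script. Its argument "rows" is a list of rows, each a list of 7 numbers: the turn, a rotation vector about the tool's x, y, z in degrees, then the shift along the tool's x, y, z in m, then the opening, from 0 (shut) to 1 (fully open). In form: [[ax, ay, az, tx, ty, tz, claw], ...]. A call has 1 to 8 rows; each row shifts and turns the commanded pose from where the row before left it, along the tool's axes as they then stand; what a row does not reach is not made up. A row lasts 1/12 s, in which the tool goes at most 41.7 mm and 7.16 degrees, less where a joint would pass 70% of its speed; a pose out of reach is approached as far as the arm can. A call is refused whole if a number of a shift passes 0.0417 or a number of a turn 7.16, either way. A call with a gripper value outside its range is refused whole. The fingers move at their own pace and stop on an object; "force" is the grip in N (left out, the last holds). Time passes only in rows, so rows that do not move let the fingers close. It gives the time, the measured TCP pose, the force, the opening and the grip force at its end, in the units of the state.
- status.read_state(): the state, without advancing time (a new reading comes with each control period).
- read_camera(name): name is "scene" or "top" or "wrist"; returns a dict with "color" (480x640x3 uint8, red, green, blue), "intrinsics" (3x3 intrinsics, pixels), "world_from_camera" (4x4, takes a point from camera to world coordinates); the wrist camera has in their place "mount" (4x4, takes a point from camera to tool coordinates, whose origin is the TCP and whose axes are the flange's). Camera axes: x right, y up, looking along -z (the intrinsics and any distortion apply to the point x, -y, -z); pixel columns grow to the right and rows downward; lengths in m; the calibration is good to about 2 mm. A picture is of the moment at which its call begins: read the wrist's pose just before it. There is no depth.
- workorder.finish_job(): hands the job in; it is judged then, once.
Trained networks look in a picture, given as the dict that the camera call returned (one of the last four; its "shot" number tells which), for a name from the list of things; names that differ only in an ending like _2 or _b are one class to them, and where a whole thing is asked for, a point or a joint stands for the part that bears it (a point fixed in the world has none). Each returns a list of dicts, best first, with "score" (0 to 1); they miss things now and then, are a little off and sometimes report something else, mostly with a low value. They report only what shows in the picture. A call takes as long as a camera call. They do not tell look-alikes from the thing itself.
- masks_of(picture, name): "mask" (480x640 bool, what is visible of it) and "bbox" ([left, top, right, bottom] in pixels, round what is visible of it).
The state is a dict: "time": time; "q": joint angles; "joint_vel": joint speeds; "joint_torque": joint torques, N m; "tool_pos": TCP position; "tcp_rot": TCP orientation; "wrist_force": force on the tool from outside, world axes, zero at the start; "torque": the same for the moment, N m; "width": opening from 0.0 (shut) to 1.0 (fully open); "grip_force": force on a finger pad.
Only numpy, scipy, OpenCV 4.12 (cv2) and the standard library are available. Lean on these libraries where they do the work, as an engineer would, in place of code of your own. Each camera call takes 0.05 s, during which the arm holds its last target. There are 200 camera calls.

## Working session

There is one attempt and no reset: what is moved stays moved. The work goes in short steps, Python scripts to look and compute and a tool call to move; the robot and the scene stay as the last step left them, time stands still between calls to the robot, and variables do not carry over. Pictures are saved under pics/ and viewed, at most 14 in all, crops included, and the job is handed in when it is done.

Besides the shell and the picture viewer there is one more tool, called as name(argument=value, ...), one argument or row to a line, values as JSON. drive_tool: Moves the arm, as the interface text tells. Its arguments: {"type":"object","properties":{"rows":{"type":"array"},"force":{"type":"number"}},"required":["rows"]}

```bash
mkdir -p pics; python3 - <<'E'
from workcell import status, read_camera, workorder, masks_of
import cv2, numpy as np
s=status.read_state(); print(s['time'],s['tool_pos'],s['tcp_rot'],s['width'])
for n in ['scene','top']:
    p=read_camera(n); cv2.imwrite(f'pics/{n}0.png',p['color'][:,:,::-1])
    print(n,p['intrinsics'],p['world_from_camera'],[k for k in p])
    for o in ['capacitor1','heatsink1','transformer','bay_tray','plain_tray','dish','bottle']:
        for m in masks_of(p,o): print(o,round(m['score'],2),[int(v) for v in m['bbox']],int(m['mask'].sum()))
E
```

```text
0.0 [ 0.17325332 -0.6516436   0.22997674] [-3.11294527e+00 -4.06744140e-01  2.94437193e-04] 1.002871765126711
scene [[535.99005775   0.         321.41454741]
 [  0.         535.99005775 238.78013452]
 [  0.           0.           1.        ]] [[-0.23751726 -0.5140938   0.8241924   1.34449749]
 [ 0.97130099 -0.13673915  0.1946196   0.21100114]
 [ 0.01264664  0.84676441  0.53181773  0.60578921]
 [ 0.          0.          0.          1.        ]] ['color', 'intrinsics', 'world_from_camera', 'shot']
capacitor1 0.76 [397, 286, 424, 326] 667
capacitor1 0.6 [227, 212, 247, 237] 384
heatsink1 0.7 [407, 237, 435, 261] 583
heatsink1 0.64 [179, 263, 211, 297] 823
transformer 0.6 [341, 237, 370, 268] 622
bay_tray 0.57 [114, 227, 180, 276] 2159
plain_tray 0.82 [462, 275, 543, 343] 3402
dish 0.79 [244, 192, 300, 226] 1292
dish 0.69 [399, 204, 458, 237] 1453
dish 0.64 [263, 273, 329, 323] 2563
bottle 0.86 [270, 217, 283, 254] 475
bottle 0.49 [465, 273, 542, 346] 3248
top [[579.99254871   0.         325.3444016 ]
 [  0.         579.99254871 237.68729075]
 [  0.           0.           1.        ]] [[-0.01387518  0.98929762 -0.14525047  0.28432311]
 [-0.99987357 -0.01259915  0.00970128  0.01445789]
 [ 0.00776742  0.14536672  0.98934735  1.24427263]
 [ 0.          0.          0.          1.        ]] ['color', 'intrinsics', 'world_from_camera', 'shot']
capacitor1 0.71 [405, 238, 426, 258] 285
capacitor1 0.56 [223, 159, 247, 178] 270
heatsink1 0.91 [222, 248, 249, 269] 483
heatsink1 0.85 [403, 148, 426, 172] 465
transformer 0.97 [280, 220, 301, 248] 473
bay_tray 0.69 [449, 155, 507, 234] 2853
plain_tray 0.61 [131, 164, 195, 234] 3221
dish 0.91 [368, 278, 427, 335] 2564
dish 0.77 [301, 139, 353, 194] 2250
dish 0.59 [201, 299, 255, 353] 2547
bottle 0.69 [357, 222, 375, 242] 235
```

View pics/top0.png

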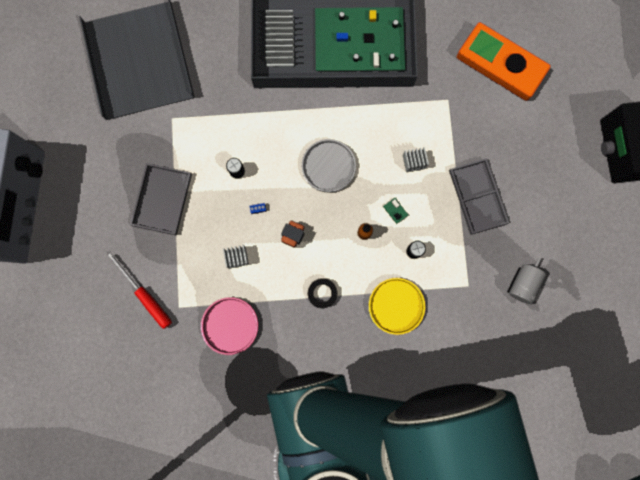

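View pics/scene0.png

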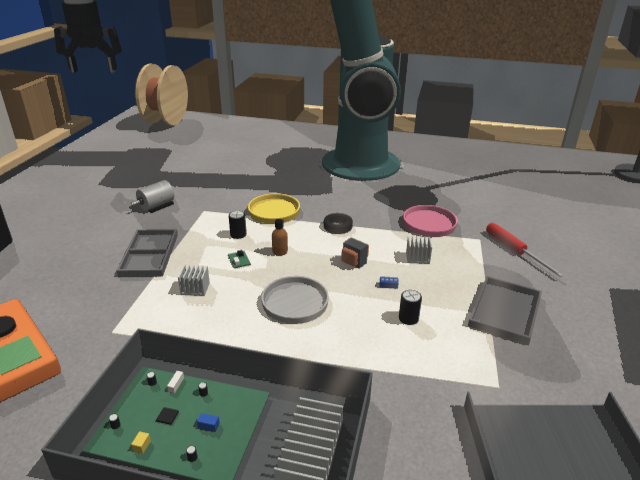

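The top view shows the white sheet with these parts:
- Capacitors at (235,167) and (417,249).
- Heat sinks at (236,257) and (415,159).
- Transformer at (293,233) and bottle at (365,231).
- Steel dish at (329,166). The pink dish (230,325) and yellow dish (397,305) are decoys.
- Plain tray at (163,199) on the left, and the two-bay tray, with a visible divider, at (479,196).

The caps and fins inside the controller box are not loose parts. Next I fit poses with both views.

```bash
cat > fit.py <<'E'
import numpy as np, cv2
from scipy.optimize import minimize
def box(x,y,z0,z1): return np.array([[a*x/2,b*y/2,c] for a in(-1,1) for b in(-1,1) for c in(z0,z1)])
def cyl(d,z0,z1):
    t=np.linspace(0,2*np.pi,40,endpoint=False); return np.vstack([np.c_[d/2*np.cos(t),d/2*np.sin(t),0*t+z] for z in(z0,z1)])
M={'capacitor':[cyl(.035,0,.05)],'heatsink':[box(.04,.044,0,.04)],'transformer':[box(.026,.042,0,.045),box(.05,.034,.0075,.0375)],
 'bay_tray':[box(.15,.084,0,.016)],'plain_tray':[box(.14,.1,0,.016)],'dish':[cyl(.12,0,.016)],'bottle':[cyl(.032,0,.05),cyl(.018,.05,.075)]}
def proj(P,K,W):
    c=(P-W[:3,3])@W[:3,:3]; return np.c_[K[0,0]*c[:,0]/-c[:,2]+K[0,2], K[1,1]*-c[:,1]/-c[:,2]+K[1,2]]
def place(P,p,z=0):
    c,s=np.cos(p[2]),np.sin(p[2]); return P@np.array([[c,s,0],[-s,c,0],[0,0,1]])+[p[0],p[1],z]
def unproj(u,v,K,W,z):
    d=W[:3,:3]@np.array([(u-K[0,2])/K[0,0],-(v-K[1,2])/K[1,1],-1]); o=W[:3,3]; return o+d*(z-o[2])/d[2]
def hulls(name,p,K,W,z=0): return [cv2.convexHull(proj(place(m,p,z),K,W).astype(np.float32))[:,0] for m in M[name]]
def fit(name,views,yaws,z=0):
    # views: (mask,K,W); soft IoU on 4x upsampled local crop
    S=4; data=[]
    for m,K,W in views:
        ys,xs=np.where(m); x0,y0,x1,y1=max(xs.min()-12,0),max(ys.min()-12,0),xs.max()+13,ys.max()+13
        c=m[y0:y1,x0:x1].astype(np.float32); c=cv2.resize(c,None,fx=S,fy=S,interpolation=cv2.INTER_LINEAR)>.5
        data.append((c,x0,y0,K,W))
    def cost(p):
        t=0
        for c,x0,y0,K,W in data:
            im=np.zeros(c.shape,np.uint8)
            for h in hulls(name,p,K,W,z): cv2.fillConvexPoly(im,np.round(((h-[x0,y0]+.5)*S-.5)*16).astype(np.int32),1,shift=4)
            a=im>0; t+=1-(a&c).sum()/max((a|c).sum(),1)
        return t/len(data)
    m,K,W=views[0]; ys,xs=np.where(m); c0=unproj(xs.mean(),ys.mean(),K,W,z+M[name][0][:,2].max()/2)
    best=None
    for y in yaws:
        s=np.array([[0,0,0],[.008,0,0],[0,.008,0],[0,0,.15]])+[c0[0],c0[1],y]
        r=minimize(cost,s[0],method='Nelder-Mead',options=dict(initial_simplex=s,xatol=2e-4,fatol=1e-4,maxiter=150))
        if best is None or r.fun<best.fun: best=r
    return best.x,best.fun
E
python3 - <<'E'
from workcell import read_camera, masks_of
from fit import *
V={n:read_camera(n) for n in('top','scene')}
A={'cap1':('capacitor',(417,249),(237,225)),'cap2':('capacitor',(235,167),(410,306)),'hs1':('heatsink',(236,257),(420,249)),'hs2':('heatsink',(415,159),(195,280)),
'tr':('transformer',(293,233),(355,252)),'bay':('bay_tray',(479,196),(147,252)),'plain':('plain_tray',(163,199),(503,310)),'dish':('dish',(329,166),(295,298)),'bottle':('bottle',(365,231),(280,238))}
D={}
def get(cam,name,c):
    for m in masks_of(V[cam],name+('1' if name in('capacitor','heatsink') else '')):
        b=m['bbox']
        if np.hypot((b[0]+b[2])/2-c[0],(b[1]+b[3])/2-c[1])<12: return m['mask'],V[cam]['intrinsics'],V[cam]['world_from_camera']
res={}
for k,(n,ct,cs) in A.items():
    vs=[get('top',n,ct),get('scene',n,cs)]
    yaws=[0] if n in('capacitor','dish','bottle') else np.arange(-75,91,30)*np.pi/180
    if 'tray' in n: yaws=np.array([60,90,120])*np.pi/180
    if n=='heatsink': yaws=np.array([-30,0,30])*np.pi/180
    out=[]
    for vv in (vs[:1],vs[1:],vs):
        vv=[v for v in vv if v]
        if vv: p,f=fit(n,vv,yaws); out.append((np.round(p*[1000,1000,57.3],1).tolist(),round(f,3)))
    print(k,out); res[k]=p
np.save('res.npy',res,allow_pickle=True)
ims=[]
for cam,(x0,y0,w,h) in {'top':(125,125,390,160),'scene':(110,180,440,180)}.items():
    S=800/w; im=cv2.resize(V[cam]['color'][y0:y0+h,x0:x0+w,::-1],(800,int(h*S)),interpolation=cv2.INTER_CUBIC)
    for k,(n,_,_) in A.items():
        if n in('heatsink','transformer','bay_tray','plain_tray') and cam=='top' or cam=='scene':
            for hh in hulls(n,res[k],V[cam]['intrinsics'],V[cam]['world_from_camera']): cv2.polylines(im,[np.int32((hh-[x0,y0]+.5)*S)],True,(0,0,255) if cam=='scene' else (0,200,0),1)
    ims.append(im)
im=np.vstack(ims); im=im[:600] if im.shape[0]<=600 else cv2.resize(im,(int(800*600/im.shape[0]),600)); cv2.imwrite('pics/fit0.png',im)
E
```

```text
cap1 [([435.7, -188.4, 4.5], np.float64(0.049)), ([434.6, -188.4, -0.2], np.float64(0.06)), ([435.7, -188.3, 4.8], np.float64(0.057))]
cap2 [([618.5, 195.4, -2.1], np.float64(0.108)), ([616.2, 195.2, 6.5], np.float64(0.129)), ([617.7, 195.0, -0.7], np.float64(0.121))]
hs1 [([425.8, 193.1, 8.6], np.float64(0.12)), ([425.0, 192.9, 10.5], np.float64(0.109)), ([425.6, 193.1, 10.7], np.float64(0.115))]
hs2 [([633.4, -195.4, 12.7], np.float64(0.111)), ([631.4, -195.8, 10.8], np.float64(0.133)), ([633.0, -195.1, 11.6], np.float64(0.123))]
tr [([471.4, 72.2, -19.4], np.float64(0.069)), ([471.4, 72.2, -19.4], np.float64(0.069))]
bay [([554.1, -332.7, 196.4], np.float64(0.028)), ([552.7, -332.0, 15.9], np.float64(0.024)), ([553.4, -332.2, 16.1], np.float64(0.03))]
plain [([555.9, 357.9, 167.5], np.float64(0.02)), ([555.4, 358.1, 167.6], np.float64(0.034)), ([555.8, 358.0, 167.6], np.float64(0.028))]
dish [([627.1, -6.2, 8.6], np.float64(0.029)), ([622.3, -6.8, 13.4], np.float64(0.041)), ([625.4, -6.1, 6.7], np.float64(0.05))]
bottle [([477.4, -81.3, 0.1], np.float64(0.153)), ([473.2, -81.4, 3.9], np.float64(0.108)), ([475.8, -80.5, 8.8], np.float64(0.133))]
```

View pics/fit0.png

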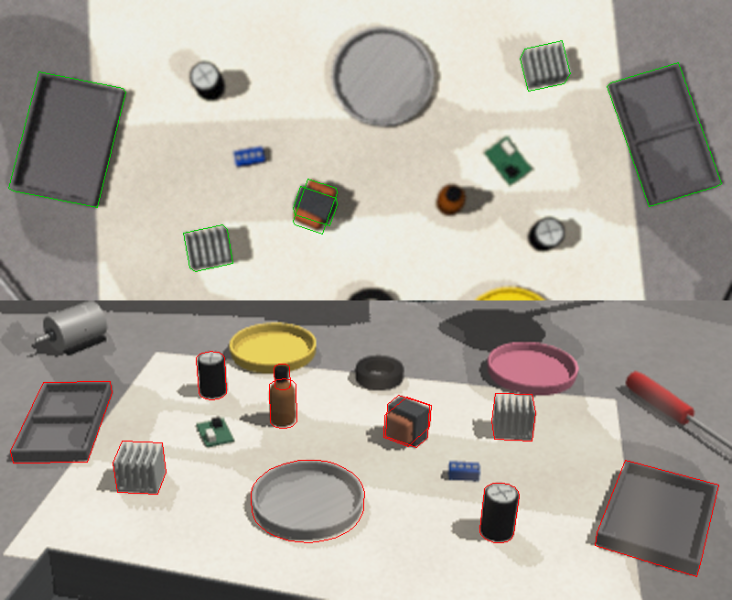

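The fitted outlines match in both views: the two single-camera fits agree within 5 mm for every thing. Fins run along the fitted x, and the steel-coloured dish is the one at (625,-6) mm. Next, a small planner to express targets in tool-axis steps.

```bash
cat > go.py <<'E'
import sys,numpy as np
from workcell import status
from scipy.spatial.transform import Rotation as Ro
s=status.read_state(); R=Ro.from_rotvec(s['tcp_rot']).as_matrix(); p=np.array(s['tool_pos'])*1000
print('t',round(s['time'],2),'p',p.round(1),'head',round(np.degrees(np.arctan2(R[1,0],R[0,0])),2),'tilt',np.degrees(R[:2,2]).round(2),'w',round(s['width'],3),'grip',round(s['grip_force'],1))
# waypoints "x,y,z,head" from current pose; yaw applied before the shift of that leg
for a in sys.argv[1:]:
    x,y,z,h=map(float,a.split(','))
    hd=np.degrees(np.arctan2(R[1,0],R[0,0])); az=-(h-hd)
    R=R@Ro.from_euler('z',az,degrees=True).as_matrix(); d=R.T@(np.array([x,y,z])-p); n=int(np.ceil(np.abs(d).max()/40))
    print(a,'az',round(az,1),'| d(mm)',d.round(1),'n',n,'per row',(d/max(n,1)).round(1)); p=np.array([x,y,z])
E
python3 go.py 435.7,-188.3,130,14.9 435.7,-188.3,12,14.9 435.7,-188.3,130,16.1 518.3,-342.3,130,16.1
```

```text
t 1.8 p [ 173.4 -652.4  231.3] head 14.88 tilt [ 0. -0.] w 0.996 grip 0.0
435.7,-188.3,130,14.9 az -0.0 | d(mm) [ 372.8 -381.   101.3] n 10 per row [ 37.3 -38.1  10.1]
435.7,-188.3,12,14.9 az -0.0 | d(mm) [  0.  -0. 118.] n 3 per row [ 0.  -0.  39.3]
435.7,-188.3,130,16.1 az -1.2 | d(mm) [  -0.    0. -118.] n 3 per row [ -0.    0.  -39.3]
518.3,-342.3,130,16.1 az -0.0 | d(mm) [ 36.7 170.9   0. ] n 5 per row [ 7.3 34.2  0. ]
```

```bash
sed -i 's/np.abs(d).max()\/40/np.linalg.norm(d)\/38/' go.py
```

drive_tool(
  rows=[
    [0,0,0,0.0266,-0.0272,0.0072,1],
    [0,0,0,0.0266,-0.0272,0.0072,1],
    [0,0,0,0.0266,-0.0272,0.0072,1],
    [0,0,0,0.0266,-0.0272,0.0072,1],
    [0,0,0,0.0266,-0.0272,0.0072,1],
    [0,0,0,0.0266,-0.0272,0.0072,1],
    [0,0,0,0.0266,-0.0272,0.0072,1],
  ],
  force=40,
)

```text
time: 2.38
tool_pos: [0.305, -0.4189, 0.1808]
tcp_rot: [3.115, 0.406, 0.001]
wrist_force: [0.3, -0.8, -0.1]
width: 0.997
grip_force: 0.0
```

drive_tool(
  rows=[
    [0,0,0,0.0266,-0.0272,0.0072,0.75],
    [0,0,0,0.0266,-0.0272,0.0072,0.75],
    [0,0,0,0.0266,-0.0272,0.0072,0.75],
    [0,0,0,0.0266,-0.0272,0.0072,0.75],
    [0,0,0,0.0266,-0.0272,0.0072,0.75],
    [0,0,0,0.0266,-0.0272,0.0072,0.75],
    [0,0,0,0.0266,-0.0272,0.0072,0.75],
    [0,0,0,0,0,0,0.75],
  ],
)

```text
time: 3.05
tool_pos: [0.437, -0.1831, 0.1294]
tcp_rot: [-3.111, -0.415, -0.0]
wrist_force: [-0.6, -0.4, -0.2]
width: 0.749
grip_force: 0.0
```

```bash
python3 go.py 435.7,-188.3,12,14.9; python3 - <<'E'
from workcell import status, read_camera, masks_of
import cv2,numpy as np
from scipy.spatial.transform import Rotation as Ro
from fit import *
s=status.read_state(); p=read_camera('wrist'); T=np.eye(4); T[:3,:3]=Ro.from_rotvec(s['tcp_rot']).as_matrix(); T[:3,3]=s['tool_pos']; W=T@p['mount']
im=p['color'][:,:,::-1].copy(); print(p['mount'])
for m in masks_of(p,'capacitor1'):
    print(m['score'],m['bbox']); 
    if m['mask'].sum()>3000: print(fit('capacitor',[(m['mask'],p['intrinsics'],W)],[0]))
for h in hulls('capacitor',[.4357,-.1883,0],p['intrinsics'],W): cv2.polylines(im,[np.int32(h)],True,(0,0,255),1)
cv2.imwrite('pics/w1.png',im)
E
```

```text
t 3.05 p [ 437.  -183.1  129.4] head 15.18 tilt [-0.02  0.19] w 0.749 grip 0.0
435.7,-188.3,12,14.9 az 0.3 | d(mm) [ -2.7   5.  117.3] n 4 per row [-0.7  1.3 29.3]
[[ 1.15606828e-05  9.51420080e-01  3.07895811e-01  7.93856886e-02]
 [ 9.99999803e-01 -2.04447684e-04  5.94210589e-04 -8.99941216e-04]
 [ 6.28292472e-04  3.07895744e-01 -9.51419895e-01 -1.42961527e-01]
 [ 0.00000000e+00  0.00000000e+00  0.00000000e+00  1.00000000e+00]]
0.69 [296.7, 201.9, 360.6, 277.4]
(array([ 0.43597783, -0.18616546,  0.01003056]), np.float64(0.05649744648832111))
```

View pics/w1.png

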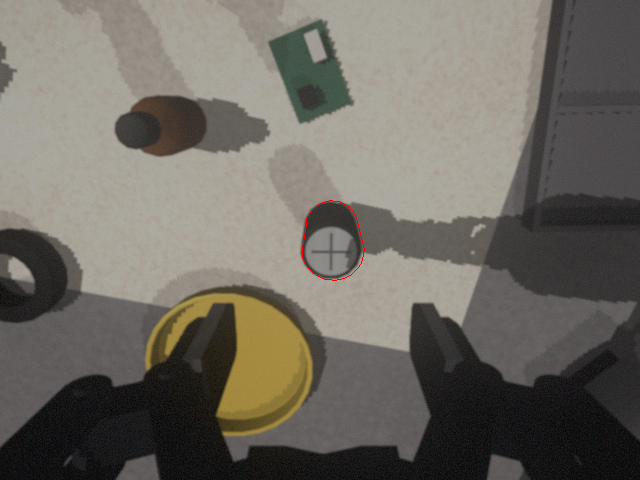

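```bash
python3 - <<'E'
from workcell import status, read_camera, masks_of
from fit import *
p=read_camera('top')
for m in masks_of(p,'dish'):
    print(m['bbox'],fit('dish',[(m['mask'],p['intrinsics'],p['world_from_camera'])],[0]))
E
python3 go.py 435.7,-187.7,14,-5
```

```text
[301.0, 139.3, 355.2, 192.3] (array([ 0.62640948, -0.00634475,  0.03938746]), np.float64(0.041151941621058064))
[371.9, 278.0, 396.0, 327.5] (array([ 0.32293188, -0.07851572, -0.2555853 ]), np.float64(0.7086296168450121))
[199.0, 297.8, 257.1, 354.2] (array([0.28208802, 0.20730567, 0.10025761]), np.float64(0.022029201499662365))
t 3.25 p [ 435.5 -189.2  130.8] head 14.9 tilt [ 0.01 -0.04] w 0.754 grip 0.0
435.7,-187.7,14,-5 az 19.9 | d(mm) [  0.   -1.6 116.8] n 4 per row [ 0.  -0.4 29.2]
```

drive_tool(
  rows=[
    [0,0,0,0,-0.0015,0.03,0.75],
    [0,0,0,0,0,0.03,0.75],
    [0,0,0,0,0,0.03,0.75],
    [0,0,0,0,0,0.02,0.75],
    [0,0,0,0,0,0.008,0.75],
    [0,0,0,0,0,0,0],
    [0,0,0,0,0,0,0],
    [0,0,0,0,0,0,0],
  ],
  force=40,
)

```text
time: 3.92
tool_pos: [0.4364, -0.1886, 0.0142]
tcp_rot: [3.114, 0.405, 0.004]
wrist_force: [0.4, -0.2, -0.6]
width: 0.397
grip_force: 39.8
```

drive_tool(
  rows=[
    [0,0,0,0,0,0,0],
    [0,0,0,0,0,0,0],
    [0,0,0,0,0,0,0],
  ],
)

```text
time: 4.17
tool_pos: [0.4363, -0.1879, 0.0139]
tcp_rot: [3.113, 0.407, 0.004]
wrist_force: [-0.9, -0.8, 3.8]
width: 0.399
grip_force: 40.1
```

```bash
python3 go.py 435.7,-188.3,130,16.1 518.3,-342.3,130,16.1
```

```text
t 4.17 p [ 436.3 -187.9   13.9] head 14.89 tilt [ 0.14 -0.08] w 0.399 grip 40.1
435.7,-188.3,130,16.1 az -1.2 | d(mm) [  -0.4    0.5 -116.1] n 4 per row [ -0.1   0.1 -29. ]
518.3,-342.3,130,16.1 az -0.0 | d(mm) [ 36.7 170.9   0.4] n 5 per row [ 7.3 34.2  0.1]
```

drive_tool(
  rows=[
    [0,0,-1.2,0,0,-0.02,0],
    [0,0,0,0,0,-0.03,0],
    [0,0,0,0,0,-0.03,0],
    [0,0,0,0.0073,0.0342,0,0],
    [0,0,0,0.0073,0.0342,0,0],
    [0,0,0,0.0073,0.0342,0,0],
    [0,0,0,0.0073,0.0342,0,0],
    [0,0,0,0.0073,0.0342,0,0],
  ],
)

```text
time: 4.83
tool_pos: [0.5184, -0.3427, 0.0931]
tcp_rot: [3.11, 0.44, 0.001]
wrist_force: [0.4, 0.1, -0.3]
width: 0.399
grip_force: 40.1
```

drive_tool(
  rows=[
    [0,0,0,0,0,0,0],
    [0,0,0,0,0,0,0],
  ],
)

```text
time: 5.0
tool_pos: [0.5183, -0.3429, 0.0926]
tcp_rot: [3.111, 0.437, 0.001]
wrist_force: [0.0, 0.6, -1.0]
width: 0.396
grip_force: 40.2
```

```bash
python3 go.py 518.3,-342.3,19,16.1
```

```text
t 5.0 p [ 518.3 -342.9   92.6] head 16.0 tilt [ 0.03 -0.02] w 0.396 grip 40.2
518.3,-342.3,19,16.1 az -0.1 | d(mm) [ 0.2 -0.6 73.6] n 2 per row [ 0.1 -0.3 36.8]
```

drive_tool(
  rows=[
    [0,0,0,0,0,0.03,0],
    [0,0,0,0,0,0.025,0],
    [0,0,0,0,0,0.014,0],
    [0,0,0,0,0,0.004,0],
    [0,0,0,0,0,0.001,0],
    [0,0,0,0,0,0,0.58],
    [0,0,0,0,0,0,0.58],
    [0,0,0,0,0,0,0.58],
  ],
)

```text
time: 5.67
tool_pos: [0.518, -0.3413, 0.0193]
tcp_rot: [3.11, 0.44, 0.001]
wrist_force: [0.1, 0.2, 1.0]
width: 0.58
grip_force: 0.0
```

drive_tool(
  rows=[
    [0,0,0,0,0,0,0.58],
    [0,0,0,0,0,-0.015,0.58],
    [0,0,0,0,0,-0.03,0.7],
    [0,0,0,0,0,-0.038,0.7],
    [0,0,0,0,0,-0.03,0.7],
  ],
)

```text
time: 6.08
tool_pos: [0.5177, -0.3415, 0.1335]
tcp_rot: [3.11, 0.439, 0.001]
wrist_force: [0.8, -0.7, 1.1]
width: 0.701
grip_force: 0.0
```

```bash
python3 go.py 632.7,-195.1,130,11.4 632.7,-195.1,7,11.4; python3 - <<'E'
from workcell import status, read_camera, masks_of
import cv2,numpy as np
p=read_camera('wrist'); cv2.imwrite('pics/w2.png',p['color'][:,:,::-1])
E
```

```text
t 6.08 p [ 517.7 -341.5  133.5] head 16.08 tilt [ 0.03 -0.02] w 0.701 grip 0.0
632.7,-195.1,130,11.4 az 4.7 | d(mm) [ 141.7 -120.8    3.5] n 5 per row [ 28.3 -24.2   0.7]
632.7,-195.1,7,11.4 az 0.0 | d(mm) [-1.00e-01 -1.00e-01  1.23e+02] n 4 per row [-0.  -0.  30.7]
```

View pics/w2.png

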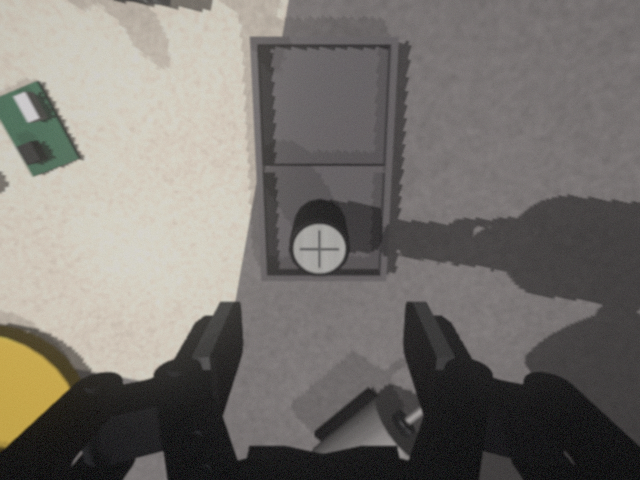

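Capacitor 1 stands upright in the near bay, with its top at (320,248). Next is heat sink 2.

drive_tool(
  rows=[
    [0,0,4.7,0,0,0.0035,0.7],
    [0,0,0,0.0283,-0.0242,0,0.7],
    [0,0,0,0.0283,-0.0242,0,0.7],
    [0,0,0,0.0283,-0.0242,0,0.7],
    [0,0,0,0.0283,-0.0242,0,0.7],
    [0,0,0,0.0283,-0.0242,0,0.7],
    [0,0,0,0,0,0,0.7],
    [0,0,0,0,0,0,0.7],
  ],
)

```text
time: 6.8
tool_pos: [0.6335, -0.193, 0.128]
tcp_rot: [3.125, 0.317, 0.001]
wrist_force: [0.2, -0.3, -0.7]
width: 0.703
grip_force: 0.0
```

```bash
cat > wl.py <<'E'
import sys
from workcell import status, read_camera, masks_of
import cv2,numpy as np
from scipy.spatial.transform import Rotation as Ro
from fit import *
k,n=sys.argv[1:3]; res=np.load('res.npy',allow_pickle=True).item()
s=status.read_state(); p=read_camera('wrist'); T=np.eye(4); T[:3,:3]=Ro.from_rotvec(s['tcp_rot']).as_matrix(); T[:3,3]=s['tool_pos']; W=T@p['mount']
im=p['color'][:,:,::-1].copy()
for m in masks_of(p,n+('1' if n in('capacitor','heatsink') else '')):
    c,f=fit(n,[(m['mask'],p['intrinsics'],W)],[res[k][2]]); print(m['score'],m['bbox'],(c*[1000,1000,57.3]).round(1),round(f,3))
    for h in hulls(n,c,p['intrinsics'],W): cv2.polylines(im,[np.int32(h)],True,(0,0,255),1)
cv2.imwrite(f'pics/w_{k}.png',im)
E
python3 wl.py hs2 heatsink; python3 go.py 632.7,-195.1,7,11.4
```

```text
0.81 [286.6, 194.6, 369.2, 278.1] [ 634.8 -193.3   10.4] 0.13
t 6.9 p [ 632.  -195.1  127.8] head 11.42 tilt [-0.04 -0.02] w 0.703 grip 0.0
632.7,-195.1,7,11.4 az 0.0 | d(mm) [  0.8   0.2 120.8] n 4 per row [ 0.2  0.  30.2]
```

View pics/w_hs2.png

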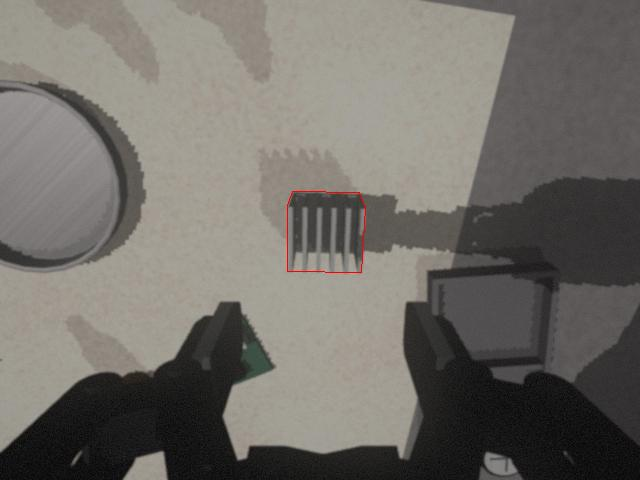

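The fins point along the closing-normal direction and the box at (326,232) agrees with the earlier fit. Grasping it.

drive_tool(
  rows=[
    [0,0,0,0.001,0,0.03,0.7],
    [0,0,0,0,0,0.03,0.7],
    [0,0,0,0,0,0.03,0.7],
    [0,0,0,0,0,0.022,0.7],
    [0,0,0,0,0,0.009,0.7],
    [0,0,0,0,0,0,0.35],
    [0,0,0,0,0,0,0.35],
    [0,0,0,0,0,0,0.35],
  ],
)

```text
time: 7.57
tool_pos: [0.6345, -0.1958, 0.0089]
tcp_rot: [3.125, 0.31, 0.004]
wrist_force: [0.4, 0.3, -0.5]
width: 0.509
grip_force: 45.2
```

drive_tool(
  rows=[
    [0,0,0,0,0,0,0.35],
    [0,0,0,0,0,0,0.35],
    [0,0,0,0,0,-0.015,0.35],
    [0,0,0,0,0,-0.03,0.35],
    [0,0,0,0,0,-0.038,0.35],
    [0,0,0,0,0,-0.038,0.35],
    [0,0,0,0,0,0,0.35],
  ],
)

```text
time: 8.15
tool_pos: [0.6397, -0.1967, 0.1402]
tcp_rot: [3.119, 0.311, 0.025]
wrist_force: [2.1, -1.1, 0.5]
width: 0.511
grip_force: 45.3
```

```bash
python3 go.py 588,350.9,128,-12.4 588,350.9,12,-12.4
```

```text
t 8.15 p [ 639.7 -196.7  140.2] head 11.41 tilt [ 0.96 -0.33] w 0.511 grip 45.3
588,350.9,128,-12.4 az 23.8 | d(mm) [-168.3 -523.7    8.1] n 15 per row [-11.2 -34.9   0.5]
588,350.9,12,-12.4 az -0.0 | d(mm) [ -2.   -0.2 116. ] n 4 per row [-0.5 -0.1 29. ]
```

drive_tool(
  rows=[
    [0,0,6,0,0,0,0.35],
    [0,0,6,0,0,0,0.35],
    [0,0,6,0,0,0,0.35],
    [0,0,5.8,0,0,0,0.35],
    [0,0,0,0,0,0,0.35],
    [0,0,0,0,0,0,0.35],
  ],
)

```text
time: 8.65
tool_pos: [0.6338, -0.1947, 0.1294]
tcp_rot: [3.123, -0.335, 0.003]
wrist_force: [-1.0, -1.2, -0.3]
width: 0.508
grip_force: 45.1
```

```bash
python3 go.py 588,350.9,128,-12.4 588,350.9,12,-12.4
```

```text
t 8.65 p [ 633.8 -194.7  129.4] head -12.24 tilt [ 0.09 -0.03] w 0.508 grip 45.1
588,350.9,128,-12.4 az 0.2 | d(mm) [-161.9 -523.     1. ] n 15 per row [-10.8 -34.9   0.1]
588,350.9,12,-12.4 az -0.0 | d(mm) [ -0.2  -0.  116. ] n 4 per row [-0. -0. 29.]
```

drive_tool(
  rows=[
    [0,0,0,-0.0108,-0.0349,0,0.35],
    [0,0,0,-0.0108,-0.0349,0,0.35],
    [0,0,0,-0.0108,-0.0349,0,0.35],
    [0,0,0,-0.0108,-0.0349,0,0.35],
    [0,0,0,-0.0108,-0.0349,0,0.35],
    [0,0,0,-0.0108,-0.0349,0,0.35],
    [0,0,0,-0.0108,-0.0349,0,0.35],
    [0,0,0,-0.0108,-0.0349,0,0.35],
  ],
)

```text
time: 9.32
tool_pos: [0.6088, 0.0984, 0.1288]
tcp_rot: [-3.123, 0.335, -0.002]
wrist_force: [0.7, 0.4, 0.0]
width: 0.514
grip_force: 45.2
```

drive_tool(
  rows=[
    [0,0,0,-0.0108,-0.0349,0,0.35],
    [0,0,0,-0.0108,-0.0349,0,0.35],
    [0,0,0,-0.0108,-0.0349,0,0.35],
    [0,0,0,-0.0108,-0.0349,0,0.35],
    [0,0,0,-0.0108,-0.0349,0,0.35],
    [0,0,0,-0.0108,-0.0349,0,0.35],
    [0,0,0,-0.0108,-0.0349,0,0.35],
    [0,0,0,0,0,0,0.35],
  ],
)

```text
time: 9.98
tool_pos: [0.5868, 0.3584, 0.129]
tcp_rot: [-3.12, 0.328, -0.002]
wrist_force: [0.5, -0.6, -0.7]
width: 0.512
grip_force: 45.2
```

drive_tool(
  rows=[
    [0,0,0,0,0,0.03,0.35],
    [0,0,0,0,0,0.03,0.35],
    [0,0,0,0,0,0.02,0.35],
    [0,0,0,0,0,0,0.35],
    [0,0,0,0,0,0,0.35],
  ],
)

```text
time: 10.4
tool_pos: [0.5865, 0.3505, 0.0467]
tcp_rot: [3.121, -0.337, -0.004]
wrist_force: [0.1, -0.2, -1.0]
width: 0.51
grip_force: 45.2
```

```bash
python3 go.py 588,350.9,13,-12.4
```

```text
t 10.4 p [586.5 350.5  46.7] head -12.33 tilt [-0.17 -0.1 ] w 0.51 grip 45.2
588,350.9,13,-12.4 az 0.1 | d(mm) [ 1.4 -0.8 33.7] n 1 per row [ 1.4 -0.8 33.7]
```

drive_tool(
  rows=[
    [0,0,0,0.001,0,0.02,0.35],
    [0,0,0,0,0,0.011,0.35],
    [0,0,0,0,0,0.003,0.35],
    [0,0,0,0,0,0,0.35],
    [0,0,0,0,0,0,0.64],
    [0,0,0,0,0,0,0.64],
    [0,0,0,0,0,0,0.64],
  ],
)

```text
time: 10.98
tool_pos: [0.5896, 0.3517, 0.0155]
tcp_rot: [-3.122, 0.339, -0.003]
wrist_force: [-0.1, 0.2, 0.8]
width: 0.642
grip_force: 0.0
```

drive_tool(
  rows=[
    [0,0,0,0,0,-0.015,0.64],
    [0,0,0,0,0,-0.03,0.7],
    [0,0,0,0,0,-0.038,0.7],
    [0,0,0,0,0,-0.033,0.7],
    [0,0,-5.8,0,0,0,0.7],
    [0,0,-5.8,0,0,0,0.7],
    [0,0,-5.8,0,0,0,0.7],
    [0,0,-5.8,0,0,0,0.7],
  ],
)

```text
time: 11.65
tool_pos: [0.5892, 0.3516, 0.1327]
tcp_rot: [-3.126, -0.303, -0.004]
wrist_force: [0.1, 0.5, 0.1]
width: 0.702
grip_force: 0.0
```

```bash
python3 wl.py hs2 heatsink; python3 go.py 425.6,193.1,130,10.7 425.6,193.1,7,10.7
```

```text
0.75 [475.8, 450.9, 519.6, 478.7] [396.7 178.2  17.2] 0.311
0.7 [279.3, 181.9, 375.8, 281.5] [591.6 350.8 -14.7] 0.105
t 11.75 p [589.1 351.5 132. ] head 10.81 tilt [0.11 0.06] w 0.699 grip 0.0
425.6,193.1,130,10.7 az 0.1 | d(mm) [-190.1  125.3    1.5] n 6 per row [-31.7  20.9   0.3]
425.6,193.1,7,10.7 az -0.0 | d(mm) [-2.00e-01  1.00e-01  1.23e+02] n 4 per row [-0.1  0.  30.7]
```

View pics/w_hs2.png

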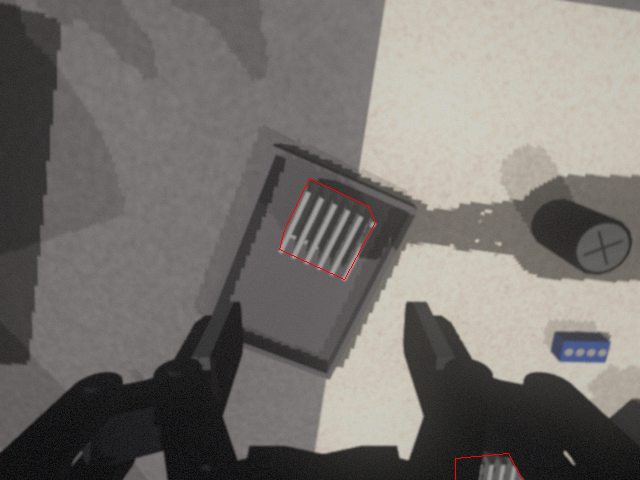

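Heat sink 2 is upright in the far half of the plain tray, at (327,230). Next is heat sink 1.

drive_tool(
  rows=[
    [0,0,0,-0.0317,0.0209,0,0.7],
    [0,0,0,-0.0317,0.0209,0,0.7],
    [0,0,0,-0.0317,0.0209,0,0.7],
    [0,0,0,-0.0317,0.0209,0,0.7],
    [0,0,0,-0.0317,0.0209,0,0.7],
    [0,0,0,-0.0317,0.0209,0,0.7],
    [0,0,0,0,0,0,0.7],
    [0,0,0,0,0,0,0.7],
  ],
)

```text
time: 12.42
tool_pos: [0.4236, 0.1913, 0.1303]
tcp_rot: [-3.128, -0.289, -0.0]
wrist_force: [1.2, 0.5, -0.1]
width: 0.702
grip_force: 0.0
```

drive_tool(
  rows=[
    [0,0,0,0,0,0,0.7],
  ],
)

```text
time: 12.5
tool_pos: [0.4263, 0.1928, 0.1313]
tcp_rot: [-3.127, -0.292, -0.005]
wrist_force: [0.8, -0.6, -0.0]
width: 0.7
grip_force: 0.0
```

```bash
python3 wl.py hs1 heatsink; python3 go.py 425.6,193.1,7,10.7
```

```text
0.88 [284.1, 193.6, 358.0, 274.5] [426.5 194.7  10.4] 0.161
t 12.6 p [427.  193.4 131.2] head 10.74 tilt [0.15 0.06] w 0.702 grip 0.0
425.6,193.1,7,10.7 az 0.0 | d(mm) [-1.800e+00  1.000e-01  1.242e+02] n 4 per row [-0.5  0.  31.1]
```

drive_tool(
  rows=[
    [0,0,0,0,0,0.03,0.7],
    [0,0,0,0,0,0.03,0.7],
    [0,0,0,0,0,0.03,0.7],
    [0,0,0,0,0,0.024,0.7],
    [0,0,0,0,0,0.009,0.7],
    [0,0,0,0,0,0,0.35],
    [0,0,0,0,0,0,0.35],
    [0,0,0,0,0,0,0.35],
  ],
)

```text
time: 13.27
tool_pos: [0.4271, 0.1933, 0.0084]
tcp_rot: [-3.127, -0.295, -0.004]
wrist_force: [0.3, 0.7, -1.0]
width: 0.506
grip_force: 44.3
```

drive_tool(
  rows=[
    [0,0,0,0,0,0,0.35],
    [0,0,0,0,0,0,0.35],
    [0,0,0,0,0,-0.015,0.35],
    [0,0,6,0,0,-0.03,0.35],
    [0,0,6,0,0,-0.035,0.35],
    [0,0,6,0,0,-0.02,0.35],
    [0,0,5.1,0,0,0,0.35],
  ],
)

```text
time: 13.85
tool_pos: [0.4298, 0.1942, 0.1137]
tcp_rot: [-3.117, 0.344, -0.017]
wrist_force: [0.9, 0.5, -0.4]
width: 0.51
grip_force: 44.5
```

drive_tool(
  rows=[
    [0,0,0,0,0,0,0.35],
    [0,0,0,0,0,0,0.35],
    [0,0,0,0,0,0,0.35],
  ],
)

```text
time: 14.1
tool_pos: [0.4246, 0.1922, 0.1065]
tcp_rot: [3.123, -0.334, -0.001]
wrist_force: [-0.1, 0.4, -0.4]
width: 0.508
grip_force: 44.5
```

```bash
python3 go.py 523.6,365.1,107,-12.4 523.6,365.1,13,-12.4
```

```text
t 14.1 p [424.6 192.2 106.5] head -12.19 tilt [-0.05 -0.02] w 0.508 grip 44.5
523.6,365.1,107,-12.4 az 0.2 | d(mm) [  59.6 -190.2   -0.6] n 6 per row [  9.9 -31.7  -0.1]
523.6,365.1,13,-12.4 az -0.0 | d(mm) [ 0.1 -0.1 94. ] n 3 per row [ 0.  -0.  31.3]
```

drive_tool(
  rows=[
    [0,0,0,0.0098,-0.0316,0,0.35],
    [0,0,0,0.0098,-0.0316,0,0.35],
    [0,0,0,0.0098,-0.0316,0,0.35],
    [0,0,0,0.0098,-0.0316,0,0.35],
    [0,0,0,0.0098,-0.0316,0,0.35],
    [0,0,0,0.0098,-0.0316,0,0.35],
    [0,0,0,0,0,0,0.35],
    [0,0,0,0,0,0,0.35],
  ],
)

```text
time: 14.77
tool_pos: [0.5229, 0.366, 0.1051]
tcp_rot: [3.122, -0.332, -0.003]
wrist_force: [-0.1, -1.7, -0.4]
width: 0.51
grip_force: 44.5
```

drive_tool(
  rows=[
    [0,0,0,0,0,0.03,0.35],
    [0,0,0,0,0,0.02,0.35],
    [0,0,0,0,0,0.01,0.35],
    [0,0,0,0,0,0,0.35],
    [0,0,0,0,0,0,0.35],
  ],
)

```text
time: 15.18
tool_pos: [0.5221, 0.3639, 0.0461]
tcp_rot: [3.122, -0.337, -0.003]
wrist_force: [0.1, -0.1, 0.4]
width: 0.508
grip_force: 44.5
```

```bash
python3 go.py 523.6,365.1,13,-12.4
```

```text
t 15.18 p [522.1 363.9  46.1] head -12.32 tilt [-0.13 -0.09] w 0.508 grip 44.5
523.6,365.1,13,-12.4 az 0.1 | d(mm) [ 1.3 -1.6 33.1] n 1 per row [ 1.3 -1.6 33.1]
```

drive_tool(
  rows=[
    [0,0,0,0.001,-0.001,0.02,0.35],
    [0,0,0,0,0,0.01,0.35],
    [0,0,0,0,0,0.0035,0.35],
    [0,0,0,0,0,0,0.35],
    [0,0,0,0,0,0,0.64],
    [0,0,0,0,0,0,0.64],
    [0,0,0,0,0,0,0.64],
  ],
)

```text
time: 15.77
tool_pos: [0.5252, 0.3664, 0.0147]
tcp_rot: [-3.122, 0.337, -0.002]
wrist_force: [-0.4, 0.5, 0.1]
width: 0.641
grip_force: 0.0
```

drive_tool(
  rows=[
    [0,0,0,0,0,-0.015,0.64],
    [0,0,0,0,0,-0.03,0.7],
    [0,0,0,0,0,-0.038,0.7],
    [0,0,0,0,0,-0.033,0.7],
    [0,0,7,0,0,0,0.7],
    [0,0,0,0,0,0,0.7],
  ],
)

```text
time: 16.27
tool_pos: [0.5269, 0.3676, 0.1343]
tcp_rot: [-3.091, 0.531, -0.01]
wrist_force: [-0.7, -0.2, 0.5]
width: 0.697
grip_force: 0.0
```

```bash
python3 wl.py hs1 heatsink; python3 go.py 471.4,72.2,130,-19.4
```

```text
0.81 [271.0, 81.4, 358.0, 162.7] [592.3 351.5 -14.2] 0.071
0.7 [286.8, 190.7, 367.4, 274.7] [525.5 366.5 -12.4] 0.141
t 16.37 p [524.1 365.8 129.7] head -19.14 tilt [0.01 0.  ] w 0.7 grip 0.0
471.4,72.2,130,-19.4 az 0.3 | d(mm) [ 47.8 294.4  -0.3] n 8 per row [ 6.  36.8 -0. ]
```

View pics/w_hs1.png

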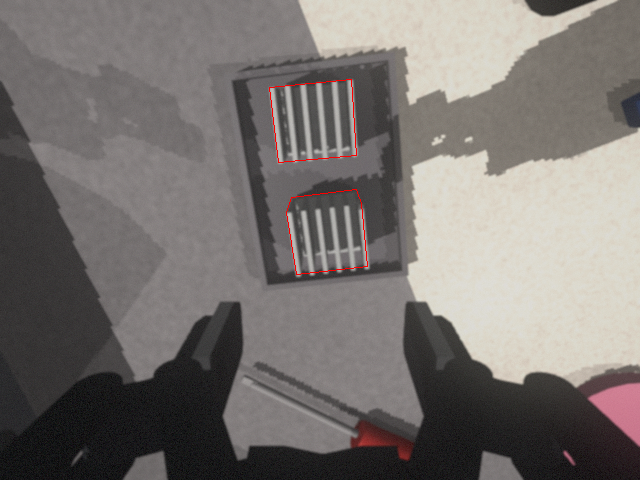

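Both heat sinks stand flat in the plain tray, at (315,120) and (328,235). Next is the transformer.

drive_tool(
  rows=[
    [0,0,0,0.006,0.0368,0,0.7],
    [0,0,0,0.006,0.0368,0,0.7],
    [0,0,0,0.006,0.0368,0,0.7],
    [0,0,0,0.006,0.0368,0,0.7],
    [0,0,0,0.006,0.0368,0,0.7],
    [0,0,0,0.006,0.0368,0,0.7],
    [0,0,0,0.006,0.0368,0,0.7],
    [0,0,0,0.006,0.0368,0,0.7],
  ],
)

```text
time: 17.03
tool_pos: [0.4699, 0.0705, 0.1275]
tcp_rot: [3.097, -0.522, -0.006]
wrist_force: [-0.2, -0.1, 0.5]
width: 0.699
grip_force: 0.0
```

drive_tool(
  rows=[
    [0,0,0,0,0,0,0.7],
    [0,0,0,0,0,0,0.7],
    [0,0,0,0,0,0,0.7],
  ],
)

```text
time: 17.28
tool_pos: [0.4715, 0.0723, 0.1284]
tcp_rot: [-3.097, 0.527, 0.003]
wrist_force: [-0.3, 0.2, 1.2]
width: 0.697
grip_force: 0.0
```

```bash
python3 wl.py tr transformer; python3 go.py 471.4,72.2,10,-19.4
```

```text
0.86 [280.3, 182.7, 359.4, 276.4] [473.1  74.3 -25.4] 0.06
t 17.38 p [472.1  73.2 128.9] head -19.2 tilt [-0.06  0.02] w 0.698 grip 0.0
471.4,72.2,10,-19.4 az 0.2 | d(mm) [ -0.2   1.2 118.9] n 4 per row [-0.1  0.3 29.7]
```

View pics/w_tr.png

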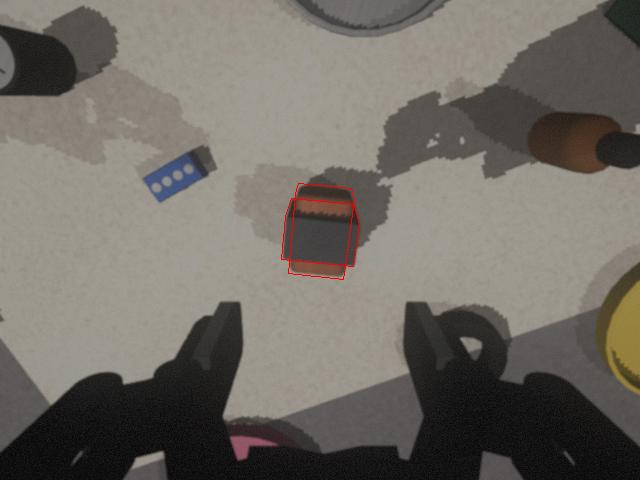

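The transformer core is at (320,240), with its copper ends pointing along tool x, so closing along tool y grips the core. Heading is aligned.

drive_tool(
  rows=[
    [0,0,0,0,0,0.03,0.7],
    [0,0,0,0,0,0.03,0.7],
    [0,0,0,0,0,0.03,0.7],
    [0,0,0,0,0,0.02,0.7],
    [0,0,0,0,0,0.008,0.7],
    [0,0,0,0,0,0,0.35],
    [0,0,0,0,0,0,0.35],
    [0,0,0,0,0,0,0.35],
  ],
  force=70,
)

```text
time: 18.05
tool_pos: [0.4734, 0.0729, 0.0125]
tcp_rot: [-3.097, 0.525, -0.003]
wrist_force: [-0.1, -0.9, -2.5]
width: 0.498
grip_force: 69.6
```

drive_tool(
  rows=[
    [0,0,0,0,0,0,0.35],
    [0,0,0,0,0,0,0.35],
    [0,0,0,0,0,-0.015,0.35],
    [0,0,0,0,0,-0.025,0.35],
    [0,0,0,0,0,-0.03,0.35],
    [0,0,0,0,0,-0.02,0.35],
    [0,0,0,0,0,0,0.35],
    [0,0,0,0,0,0,0.35],
  ],
)

```text
time: 18.72
tool_pos: [0.4739, 0.0723, 0.1034]
tcp_rot: [-3.096, 0.527, -0.007]
wrist_force: [-0.3, -1.0, -1.9]
width: 0.489
grip_force: 70.1
```

```bash
python3 go.py 625.5,-6.2,100,-19.4
```

```text
t 18.72 p [473.9  72.3 103.4] head -19.33 tilt [0.28 0.03] w 0.489 grip 70.1
625.5,-6.2,100,-19.4 az 0.1 | d(mm) [169.   23.7   4.1] n 5 per row [33.8  4.7  0.8]
```

drive_tool(
  rows=[
    [0,0,0,0.0338,0.0047,0,0.35],
    [0,0,0,0.0338,0.0047,0,0.35],
    [0,0,0,0.0338,0.0047,0,0.35],
    [0,0,0,0.0338,0.0047,0,0.35],
    [0,0,0,0.0338,0.0047,0,0.35],
    [0,0,0,0,0,0.03,0.35],
    [0,0,0,0,0,0.02,0.35],
    [0,0,0,0,0,0,0.35],
  ],
)

```text
time: 19.38
tool_pos: [0.6182, -0.0062, 0.0438]
tcp_rot: [3.095, -0.528, -0.021]
wrist_force: [-1.8, 0.1, -3.5]
width: 0.494
grip_force: 70.1
```

drive_tool(
  rows=[
    [0,0,0,0,0,0,0.35],
    [0,0,0,0,0,0,0.35],
  ],
)

```text
time: 19.55
tool_pos: [0.6232, -0.0057, 0.0508]
tcp_rot: [3.097, -0.527, -0.002]
wrist_force: [0.1, 0.2, -2.1]
width: 0.494
grip_force: 70.1
```

```bash
python3 go.py 625.5,-6.2,16,-19.4
```

```text
t 19.55 p [623.2  -5.7  50.8] head -19.31 tilt [-0.09  0.01] w 0.494 grip 70.1
625.5,-6.2,16,-19.4 az 0.1 | d(mm) [ 2.4 -0.3 34.8] n 1 per row [ 2.4 -0.3 34.8]
```

drive_tool(
  rows=[
    [0,0,0,0.001,0,0.02,0.35],
    [0,0,0,0,0,0.01,0.35],
    [0,0,0,0,0,0.004,0.35],
    [0,0,0,0,0,0.001,0.35],
    [0,0,0,0,0,0,0.35],
    [0,0,0,0,0,0,0.64],
    [0,0,0,0,0,0,0.64],
    [0,0,0,0,0,0,0.64],
  ],
)

```text
time: 20.22
tool_pos: [0.6261, -0.0063, 0.0179]
tcp_rot: [-3.097, 0.527, -0.004]
wrist_force: [0.2, 0.7, -0.3]
width: 0.641
grip_force: 0.0
```

drive_tool(
  rows=[
    [0,0,0,0,0,-0.015,0.64],
    [0,0,0,0,0,-0.03,0.7],
    [0,0,0,0,0,-0.038,0.7],
    [0,0,0,0,0,-0.03,0.7],
    [0,0,-7,0,0,0,0.7],
    [0,0,-7,0,0,0,0.7],
    [0,0,0,0,0,0,0.7],
  ],
)

```text
time: 20.8
tool_pos: [0.6261, -0.0063, 0.1317]
tcp_rot: [3.138, -0.141, 0.006]
wrist_force: [-0.1, 0.5, -0.7]
width: 0.699
grip_force: 0.0
```

```bash
python3 wl.py tr transformer; python3 go.py 617.7,195,130,-5.3
```

```text
0.75 [281.5, 185.5, 364.1, 282.3] [626.5  -5.5 -25.4] 0.036
t 20.9 p [625.   -6.2 129.9] head -5.51 tilt [0.03 0.  ] w 0.702 grip 0.0
617.7,195,130,-5.3 az -0.2 | d(mm) [-2.580e+01 -1.997e+02 -1.000e-01] n 6 per row [ -4.3 -33.3  -0. ]
```

View pics/w_tr.png

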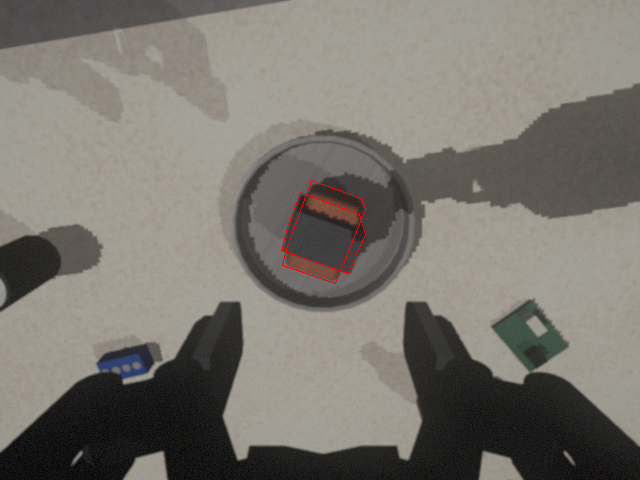

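The transformer stands centred in the steel dish, at (323,232). Last is capacitor 2.

drive_tool(
  rows=[
    [0,0,0,-0.0043,-0.0333,0,0.7],
    [0,0,0,-0.0043,-0.0333,0,0.7],
    [0,0,0,-0.0043,-0.0333,0,0.7],
    [0,0,0,-0.0043,-0.0333,0,0.7],
    [0,0,0,-0.0043,-0.0333,0,0.7],
    [0,0,0,-0.0043,-0.0333,0,0.7],
    [0,0,0,0,0,0,0.75],
    [0,0,0,0,0,0,0.75],
  ],
  force=40,
)

```text
time: 21.57
tool_pos: [0.6171, 0.1969, 0.1287]
tcp_rot: [3.138, -0.144, -0.002]
wrist_force: [-0.3, -0.6, -0.5]
width: 0.747
grip_force: 0.0
```

drive_tool(
  rows=[
    [0,0,0,0,0,0,0.75],
  ],
)

```text
time: 21.65
tool_pos: [0.6173, 0.195, 0.1288]
tcp_rot: [3.137, -0.147, -0.002]
wrist_force: [0.2, -0.4, -0.0]
width: 0.745
grip_force: 0.0
```

```bash
python3 wl.py cap2 capacitor; python3 go.py 617.7,195,14,-5.3
```

```text
0.93 [291.3, 195.3, 352.8, 272.2] [618.4 196.8   1.2] 0.044
t 21.75 p [617.6 194.  129. ] head -5.43 tilt [-0.04 -0.03] w 0.751 grip 0.0
617.7,195,14,-5.3 az -0.1 | d(mm) [ 1.00e-01 -1.10e+00  1.15e+02] n 4 per row [ 0.  -0.3 28.8]
```

drive_tool(
  rows=[
    [0,0,0,0,-0.0015,0.03,0.75],
    [0,0,0,0,0,0.03,0.75],
    [0,0,0,0,0,0.03,0.75],
    [0,0,0,0,0,0.018,0.75],
    [0,0,0,0,0,0.007,0.75],
    [0,0,0,0,0,0,0],
    [0,0,0,0,0,0,0],
    [0,0,0,0,0,0,0],
  ],
)

```text
time: 22.42
tool_pos: [0.6197, 0.1965, 0.0165]
tcp_rot: [-3.137, 0.147, -0.005]
wrist_force: [0.1, 0.2, -0.0]
width: 0.399
grip_force: 39.8
```

drive_tool(
  rows=[
    [0,0,0,0,0,0,0],
    [0,0,0,0,0,0,0],
    [0,0,0,0,0,-0.015,0],
    [0,0,-7,0,0,-0.03,0],
    [0,0,-7,0,0,-0.038,0],
    [0,0,-7,0,0,-0.033,0],
    [0,0,0,0,0,0,0],
    [0,0,0,0,0,0,0],
  ],
)

```text
time: 23.08
tool_pos: [0.6208, 0.1975, 0.1353]
tcp_rot: [-3.111, -0.428, -0.013]
wrist_force: [0.1, -0.4, -0.4]
width: 0.397
grip_force: 39.9
```

```bash
python3 go.py 588.5,-322.1,130,16.1
```

```text
t 23.08 p [620.8 197.5 135.3] head 15.66 tilt [0.47 0.13] w 0.397 grip 39.9
588.5,-322.1,130,16.1 az -0.4 | d(mm) [-175.1  490.3    3.9] n 14 per row [-12.5  35.    0.3]
```

drive_tool(
  rows=[
    [0,0,0,-0.0122,0.0349,0,0],
    [0,0,0,-0.0122,0.0349,0,0],
    [0,0,0,-0.0122,0.0349,0,0],
    [0,0,0,-0.0122,0.0349,0,0],
    [0,0,0,-0.0122,0.0349,0,0],
    [0,0,0,-0.0122,0.0349,0,0],
    [0,0,0,-0.0122,0.0349,0,0],
    [0,0,0,-0.0122,0.0349,0,0],
  ],
)

```text
time: 23.75
tool_pos: [0.5978, -0.0999, 0.1289]
tcp_rot: [-3.112, -0.427, 0.004]
wrist_force: [0.4, -0.2, -0.1]
width: 0.396
grip_force: 40.1
```

drive_tool(
  rows=[
    [0,0,0,-0.0122,0.0349,0,0],
    [0,0,0,-0.0122,0.0349,0,0],
    [0,0,0,-0.0122,0.0349,0,0],
    [0,0,0,-0.0122,0.0349,0,0],
    [0,0,0,-0.0122,0.0349,0,0],
    [0,0,0,-0.0122,0.0349,0,0],
    [0,0,0,0,0,0,0],
    [0,0,0,0,0,0,0],
  ],
)

```text
time: 24.42
tool_pos: [0.5841, -0.3215, 0.1287]
tcp_rot: [-3.111, -0.422, 0.003]
wrist_force: [0.5, 1.4, -1.1]
width: 0.396
grip_force: 40.2
```

drive_tool(
  rows=[
    [0,0,0,0,0,0.02,0],
    [0,0,0,0,0,0.02,0],
    [0,0,0,0,0,0,0],
    [0,0,0,0,0,0,0],
    [0,0,0,0,0,0,0],
  ],
)

```text
time: 24.83
tool_pos: [0.5857, -0.3188, 0.0906]
tcp_rot: [-3.111, -0.43, 0.001]
wrist_force: [-0.5, 0.4, -1.0]
width: 0.401
grip_force: 40.2
```

```bash
python3 go.py 588.5,-322.1,20,16.1
```

```text
t 24.83 p [ 585.7 -318.8   90.6] head 15.74 tilt [-0.03  0.03] w 0.401 grip 40.2
588.5,-322.1,20,16.1 az -0.4 | d(mm) [ 1.8  4.  70.6] n 2 per row [ 0.9  2.  35.3]
```

drive_tool(
  rows=[
    [0,0,0,0.002,0.003,0.025,0],
    [0,0,0,0,0,0.025,0],
    [0,0,0,0,0,0.014,0],
    [0,0,0,0,0,0.005,0],
    [0,0,0,0,0,0.001,0],
    [0,0,0,0,0,0,0],
    [0,0,0,0,0,0,0.58],
    [0,0,0,0,0,0,0.58],
  ],
)

```text
time: 25.5
tool_pos: [0.5893, -0.3228, 0.0219]
tcp_rot: [3.111, 0.428, 0.003]
wrist_force: [0.4, -0.8, -0.4]
width: 0.578
grip_force: 0.0
```

drive_tool(
  rows=[
    [0,0,0,0,0,0,0.58],
    [0,0,0,0,0,0,0.58],
    [0,0,0,0,0,-0.015,0.58],
    [0,0,0,0,0,-0.03,0.7],
    [0,0,0,0,0,-0.038,0.7],
    [0,0,0,0,0,-0.033,0.7],
    [0,0,0,0,0,0,0.7],
    [0,0,0,0,0,0,0.7],
  ],
)

```text
time: 26.17
tool_pos: [0.5908, -0.3239, 0.1419]
tcp_rot: [3.107, 0.428, 0.01]
wrist_force: [0.5, -0.1, 0.3]
width: 0.702
grip_force: 0.0
```

```bash
python3 go.py; python3 wl.py cap2 capacitor; python3 - <<'E'
from workcell import read_camera
import cv2
cv2.imwrite('pics/scene_end.png',read_camera('scene')['color'][:,:,::-1])
E
```

```text
t 26.17 p [ 590.8 -323.9  141.9] head 15.68 tilt [ 0.42 -0.25] w 0.702 grip 0.0
0.89 [289.1, 298.1, 342.5, 379.2] [ 5.14e+02 -3.39e+02 -4.00e-01] 0.023
0.6 [291.6, 199.9, 349.5, 272.9] [ 587.3 -322.1    1.9] 0.033
```

View pics/w_cap2.png

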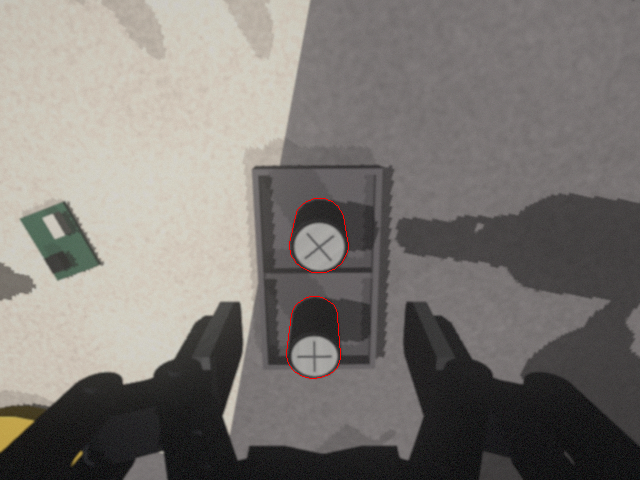

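View pics/scene_end.png

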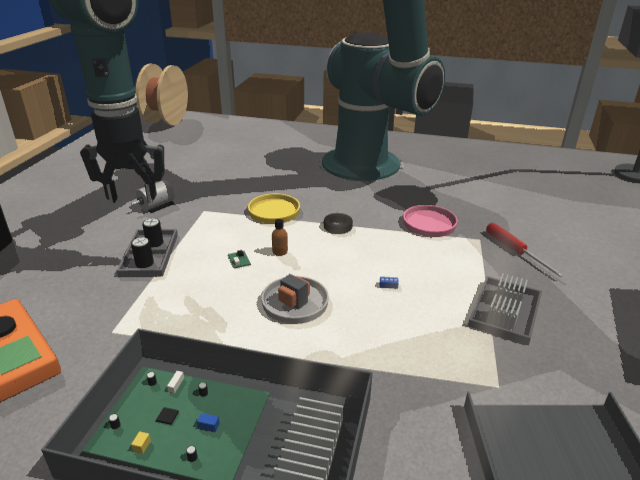

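The end view shows one capacitor in each bay at (142,252) and (152,232), both heat sinks in the plain tray near (508,298), and the transformer in the dish at (294,292). The bottle is unmoved at (280,240), and the gripper is clear of everything. Handing in.

```bash
python3 -c "
from workcell import workorder
print(workorder.finish_job())"
```

```text
the job is handed in; nothing more can be done
None
```

The job is handed in after about 26 s of the 112 s allowed: both capacitors, both heat sinks and the transformer stand upright in their trays and the bottle is where it was, as the last camera views show (the hand-in call returned no verdict).

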